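# Clear the tumbler and move the rack's sliding rung out by one hole

### The job

The market stall's display rack must take a wider tray. First lift the amber tumbler out of the sliding rung's way and stand it upright on the round cork mat; then pull the yellow lock knob up to free the pin, slide the rung section along the rail to the very next hole on the side away from the fixed rung, and let the pin go fully home in that hole. Finish while still gripping the knob with the pin held fully down in the hole, and leave the bowl, jar and brush alone.

Things in the scene. Friction and masses are not known exactly. Their poses are not given: they have to be found in the camera images.
- rack: Display rack, fixed to the table; place and yaw vary. Magenta rail along its own y (y -130 to +200 mm), 30 mm wide, top 60 mm up, on brown feet at y -115 and +185 (80 x 28 mm, 30 high). Origin: on the table under the start hole; z up; the rungs point to -x, towards the robot. Fixed wooden rung at y -115 mm: 16 mm thick, axis 40 mm up, reaching x -140 mm.
- section (a joint): Slide of the aluminium sleeve section (80 mm long, 42 wide, top 66 mm up; steel collar on it 28 mm across, to 80 mm up), in m: about 0 at the start, growing along the rack's +y, away from the fixed rung; holes at -0.060, 0, 0.060 (the next one), 0.120. Travel -0.064 to 0.124. About 2 N of friction with the pin out; locked with it in a hole, save 1.5 mm of play either way.
- rung_tip (a point): Centre of the 22 mm ball on the free end of the sliding wooden rung (16 mm thick, axis 40 mm above the table), which the section carries; the ball is 140 mm from the rail's centre line.
- plunger (a joint): Height of the spring plunger in m: 0 = pin fully down, home in a hole; 0.008 = pin tip level with the rail's top (clear, or resting on the rail between holes); 0.016 = upper stop. A spring pushes it down, 4 N at 0 to 7.5 N at 0.016. The pin is 8 mm thick with a round end: it drops in within about 1.5 mm of a hole's centre and guides itself in from about 3 mm off when pressed.
- knob: Yellow knob of the plunger, an upright cylinder 25 mm across and 34 mm tall above the section's collar, to be gripped by its sides from above. It moves up with the plunger and along with the section. With the pin home its underside is 84 mm and its top 118 mm above the table. Body origin: on its axis, 84 mm below its underside.
- knob_top (a point): Centre of the yellow knob's top face.
- next_hole (a point): Mouth of the hole the pin must end in, on the rail's top 60 mm above the table: 11 mm wide, steel rim, 60 mm from the start hole. Holes are 60 mm apart along the rail.
- start_hole (a point): Mouth of the hole the pin sits in at the start, under the section; the line from it to next_hole is the sliding direction.
- tumbler: Loose amber glass tumbler, open at the top, 85 mm tall, 50 mm across at the rim, slightly narrower at the foot, wall 4 mm, about 0.16 kg. Stands upright in the way of the sliding rung. Origin: centre of its underside; z along its axis.
- mat: Round cork mat lying fixed on the table, 110 mm across, 5 mm thick. Origin: centre of its underside. It lies on the left or on the right of the rack.
- bowl: Blue ceramic bowl, 100 mm across, 45 mm high, a bystander, on the side opposite to the mat. Origin: centre of its underside.
- jar: White jar with a wooden lid, 60 mm across, 90 mm high, a bystander behind the rack. Origin: centre of its underside.
- brush: Flat brush with wooden handle, 170 mm long, 42 wide, lying behind the rack, a bystander. Origin: underside, near the middle of its length.
Things that resemble listed ones, but are neither listed nor needed, are in the scene too. Several things have the shape of the tumbler; the one meant has the colours described above.

How it is judged:
On the way, in this order (a step that is already met when the one before it is completed fails the run):
1. the tumbler stands upright on the mat, let go (horizontal distance between tumbler and mat below 0.04 m and height (world z) of tumbler below 0.01 m and angle between tumbler's own z axis and vertical below 0.12 rad and contact force between the fingers and tumbler below 0.2 N and linear speed of tumbler below 0.03 m/s), for 0.2 s.
2. the knob is pulled up, pin clear of the start hole (value of joint plunger above 0.0085 m and value of joint section between -0.01 and 0.01 m), for 0.05 s.
3. the section is on its way to the next hole with the pin out (value of joint section above 0.03 m and value of joint plunger above 0.006 m), for 0.05 s.
At the end, for the whole second after the job is handed in: The section's pin is in the next hole (slide 60 mm within 3.5 mm) and fully home (within 3 mm), the fingers still hold the knob (contact force above 3 N), and the tumbler stands upright on the mat (centre within 40 mm of the mat's), let go (horizontal distance between tumbler and mat below 0.04 m and height (world z) of tumbler below 0.01 m and angle between tumbler's own z axis and vertical below 0.12 rad and contact force between the fingers and tumbler below 0.2 N and value of joint section between 0.0565 and 0.0635 m and value of joint plunger below 0.003 m and contact force between the fingers and knob above 3 N); the arm keeps its last pose, push and grip.
It fails at once if the tumbler is tipped over (angle between tumbler's own z axis and vertical above 0.6 rad).
It fails at once if a bystander is disturbed (bowl, jar or brush moved more than 30 mm) (distance of any of bowl, jar, brush from where it was at the start of the episode above 0.03 m).
It also fails if it takes over 58 s, if anything falls off the work surface, if the arm or the gripper's body presses on something with over 40 N, if the wrist force passes 120 N, or if a joint passes its speed limit or range.

### The arm

A 6-joint arm with a two-finger parallel gripper is mounted at the origin on the work surface. World frame = base frame: x ahead of the robot, y to its left, z up, the work surface at z = 0. Lengths are in m, angles in rad, forces in N, time in s.
With the tool pointing down it reaches from about 0.35 to 0.875 m from the base axis. Payload 4.2 kg.
Tool frame: the origin (TCP) lies between the finger pads; the fingertips stand bot.finger_overhang ahead of it and the grasp point (between the pads) lies 11 mm behind it (bot.finger_overhang is the distance from the TCP to the fingertips, in m); x points along the fingers, z is the direction in which the jaws open and shut, and the axes are right-handed (so a half turn about x gives the same grasp; the last joint's range is limited). The gripper opens to 87 mm and grips with 3 to 60 N. Pads are 19 mm wide; open, the fingers measure 117 mm over their backs; the gripper's body (75 mm by 190 mm) begins 51 mm behind the grasp point.
Start: joints at [1.392, 0.385, 0.008, 0, -1.194, -0.259], TCP at [0.265, 0.566, 0.231] pointing down, gripper open.
Joint ranges: [-3.14, 3.14], [-1.21, 2.06], [-1.07, 1.41], [-3.16, 2.05], [-2.99, -0.16], [-3.1, 3.1]. Speed limits (rad/s): [2.79, 2.79, 3.14, 3.14, 3.14, 3.14].

### API

Orientations are given as a unit quaternion [x, y, z, w].
In Python, from bench import bot gives the robot as it stands.
- The arm moves only by the shell command python3 -m pendant 'ROWS' [FORCE]. ROWS is JSON, a list of rows, each a list of 3 entries, a list of its own where there are three numbers: the finger opening in mm, from 0 to 87, then the shift along the tool's x, y, z as a fraction of full scale, then the turn about the tool's x as a fraction of full scale. A call has exactly 8 rows; each row is the pose to reach, as a shift and turn from the pose measured when the call began, along the tool's axes at that moment, turning the shorter way round; what a row does not reach only later rows make up. Full scale, the value 1, is 0.8 m for a shift and 180 degrees for a turn. A row lasts 1/10 s, in which the tool goes at most 50 mm and 8.59 degrees, less where a joint would pass 70% of its speed; a pose out of reach is approached as far as the arm can. A call with a number of a shift or a turn outside -1 to 1 is refused whole. A call with a gripper value outside its range is refused whole. The fingers move at their own pace and stop on an object; FORCE is the grip in N (left out, the last holds). Time passes only in rows, so rows that repeat a pose let the fingers close, or fill a call up. It gives the time, the measured TCP pose, the force and the opening at its end, in the units of the state.
- bot.sense(): the state, without advancing time (a new reading comes with each control period).
- bot.snapshot(name): name is "side" or "top" or "wrist"; returns a dict with "pixels" (384x512x3 uint8, blue, green, red), "fx", "fy", "cx", "cy" (pixels), "k1" (the pictures are not rectified: a ray, as slopes to the right and down, at radius r is drawn at 1 + k1 r^2 times it, then the intrinsics apply), "rvec" (rotation vector, rad) and "tvec" (3), from world to camera coordinates, as OpenCV has them; the wrist camera has in their place "T_tool_cam" (4x4, takes a point from camera to tool coordinates, whose origin is the TCP and whose axes are the tool frame's). Camera axes: x right, y down, z forward; pixel columns grow to the right and rows downward; lengths in m; the calibration is good to about 2 mm. A picture is of the moment at which its call begins: read the wrist's pose just before it. There is no depth.
- bot.hand_in(): hands the job in, once; it reports no verdict.
The state is a dict: "time": time; "qpos": joint angles; "joint_vel": joint speeds; "tau": joint torques, N m; "position": TCP position; "ee_rot": TCP orientation; "contact_force": force on the tool from outside, world axes, zero at the start; "moment": the same for the moment, N m; "opening": opening from 0.0 (shut) to 1.0 (fully open).
Only numpy, scipy, OpenCV 4.12 (cv2) and the standard library are available. Lean on these libraries where they do the work, as an engineer would, in place of code of your own. Each camera call takes 0.05 s, during which the arm holds its last target.

## Working session

There is one attempt and no reset: what is moved stays moved. The work goes in short steps, Python scripts to look and compute and a shell command to move; the robot and the scene stay as the last step left them, time stands still between calls to the robot, and variables do not carry over. Pictures are saved under pics/ and viewed, and the job is handed in when it is done.

```bash
ls; mkdir -p pics; cat > h.py <<'E'
import numpy as np, cv2
from bench import bot
from scipy.spatial.transform import Rotation as R
def save(name,fn,cam=None):
    s=bot.sense(); d=bot.snapshot(name); cv2.imwrite('pics/'+fn+'.png',d['pixels'])
    d=dict(d); d['tcp']=np.array(s['position']); d['rot']=np.array(s['ee_rot'])
    np.save('pics/'+fn+'.npy',d,allow_pickle=True); return d
def load(fn): return np.load('pics/'+fn+'.npy',allow_pickle=True).item()
def ext(d):
    if 'rvec' in d and d['rvec'] is not None:
        Rm=cv2.Rodrigues(np.array(d['rvec'],float))[0]; t=np.array(d['tvec'],float).ravel(); return Rm,t
    T=np.eye(4);T[:3,:3]=R.from_quat(d['rot']).as_matrix();T[:3,3]=d['tcp']
    W=np.linalg.inv(T@np.array(d['T_tool_cam'])); return W[:3,:3],W[:3,3]
def K(d): return np.array([[d['fx'],0,d['cx']],[0,d['fy'],d['cy']],[0,0,1.]]),np.array([d['k1'],0,0,0,0.])
def proj(d,P):
    Rm,t=ext(d);k,dc=K(d)
    return cv2.projectPoints(np.atleast_2d(np.array(P,float)),cv2.Rodrigues(Rm)[0],t,k,dc)[0].reshape(-1,2)
def ray(d,uv):
    Rm,t=ext(d);k,dc=K(d)
    n=cv2.undistortPoints(np.array(uv,float).reshape(-1,1,2),k,dc).reshape(-1,2)
    return -Rm.T@t,(Rm.T@np.c_[n,np.ones(len(n))].T).T
def atz(d,uv,z):
    c,r=ray(d,uv); return c+r*((z-c[2])/r[:,2])[:,None]
E
python3 - <<'E'
from h import *
s=bot.sense(); print(s, bot.finger_overhang)
for n in('top','side','wrist'):
    d=save(n,n+'0'); print({k:v for k,v in d.items() if k!='pixels'}); 
    if n!='wrist': print(-ext(d)[0].T@ext(d)[1])
E
```

```text
pics
{'time': 0.0, 'qpos': array([ 1.39158659e+00,  3.85564569e-01,  6.63158160e-03, -5.12398684e-04,
       -1.19394743e+00, -2.58619248e-01]), 'joint_vel': array([ 0.00046474,  0.00014715,  0.00097482,  0.0007915 , -0.00075851,
       -0.00171675]), 'tau': array([-2.69993325e-04, -3.90659666e+01,  1.87407070e+01,  4.21963066e+00,
        1.09046622e-02, -2.04530879e-04]), 'position': array([0.26470696, 0.56554682, 0.22945498]), 'ee_rot': array([-0.59606386, -0.37899814,  0.59731111, -0.37985224]), 'contact_force': array([-0.00060472, -0.09142603,  0.23595168]), 'moment': array([ 0.03080867, -0.0171187 ,  0.0336825 ]), 'opening': 0.9974192581740374} 0.008
{'fx': 430.4110093945492, 'fy': 430.4110093945492, 'cx': 252.94106198619127, 'cy': 179.3301413228436, 'k1': -0.10559730974282035, 'rvec': array([ 2.14225607, -2.19726778,  0.12760464]), 'tvec': array([0.01431499, 0.58638209, 1.27735356]), 'tcp': array([0.26470696, 0.56554682, 0.22945498]), 'rot': array([-0.59606386, -0.37899814,  0.59731111, -0.37985224])}
[0.44509791 0.0131341  1.33319028]
{'fx': 385.3308469634689, 'fy': 385.33084
[... 263 characters left out ...]
([-0.59604458, -0.3789934 ,  0.59731332, -0.37988374])}
[0.15170762 0.49182801 0.9175523 ]
{'fx': 345.40639409295545, 'fy': 345.40639409295545, 'cx': 255.22517474859424, 'cy': 191.20237826638746, 'k1': -0.042784934551609206, 'T_tool_cam': array([[-5.83578536e-04, -2.76525549e-01,  9.61006389e-01,
        -1.55881402e-01],
       [-9.81594368e-04, -9.61005931e-01, -2.76526014e-01,
         7.52165450e-02],
       [ 9.99999348e-01, -1.10469311e-03,  2.89386512e-04,
         4.27094336e-04],
       [ 0.00000000e+00,  0.00000000e+00,  0.00000000e+00,
         1.00000000e+00]]), 'tcp': array([0.2647268 , 0.56558381, 0.22955724]), 'rot': array([-0.59609987, -0.37903345,  0.59725421, -0.37984996])}
```

View pics/top0.png

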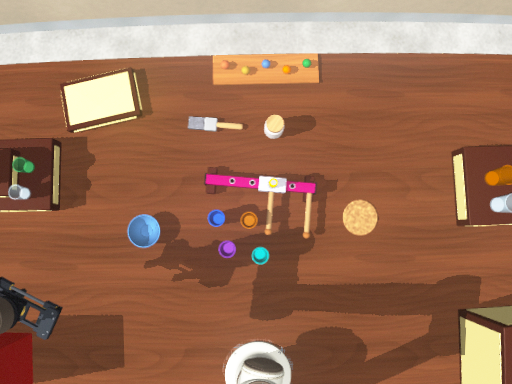

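View pics/side0.png

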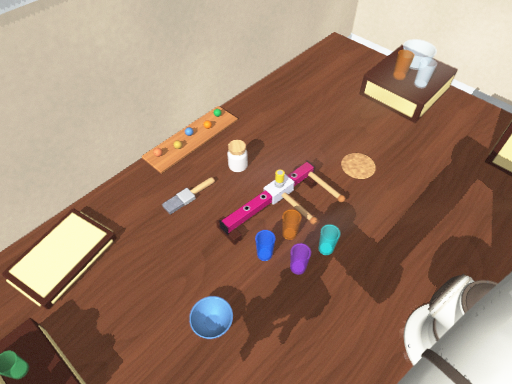

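Top view: rail runs from (207,179) to (315,188), knob at (273,184), sliding rung tip (268,232), and fixed rung tip (306,235). Holes are at (252,183) and (232,181), mat at (360,217), bowl at (144,231).
Tumbler-shaped candidates in the top view: amber (249,220), blue (216,218), purple (228,249), teal (260,256), and amber and clear glasses in the right-hand box (498,177) and (503,204). I choose (249,220), because it is amber and beside the sliding rung on its way. Checking it in a crop.

```bash
python3 - <<'E'
from h import *
a=cv2.imread('pics/top0.png')[160:275,195:325]; a=cv2.resize(a,None,fx=4,fy=4,interpolation=cv2.INTER_CUBIC)
b=cv2.imread('pics/side0.png')[155:280,215:355]; b=cv2.resize(b,None,fx=4,fy=4,interpolation=cv2.INTER_CUBIC)
cv2.imwrite('pics/c0.png',a);cv2.imwrite('pics/c1.png',b)
E
```

```text
(no output)
```

View pics/c0.png

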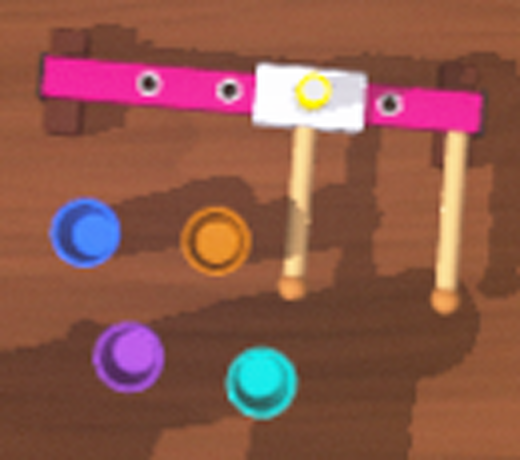

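View pics/c1.png

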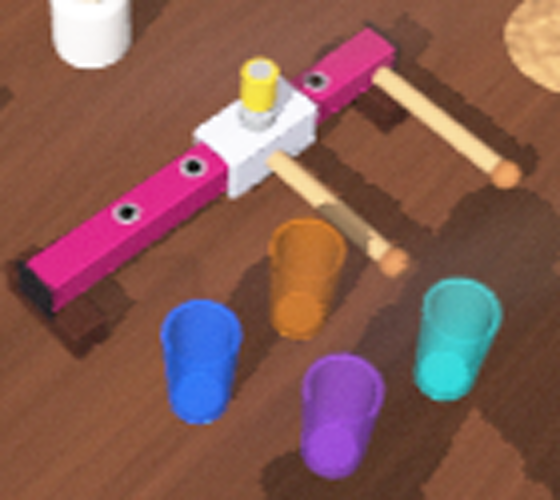

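The crop confirms it: the amber glass stands just on the +y side of the sliding rung, between rung and blue glass. Now measuring from both cameras.

```bash
python3 - <<'E'
from h import *
t=load('top0');s=load('side0')
def sh(n,a,b,z):
    A=atz(t,[a],z)[0];B=atz(s,[b],z)[0]; print(n,A.round(4),B.round(4)); return (A+B)/2
h120=sh('h120',(232,180.75),(246.75,208),.06)
h60=sh('h60',(252.25,182.5),(263.25,196.5),.06)
hm60=sh('h-60',(292.25,186),(294,175),.06)
sh('knob',(273.5,183),(280,172.5),.118)
sh('ball',(268,232),(314,220),.04)
sh('glass rim',(249,220),(292,218),.085)
sh('blue rim',(216.3,218),(265.5,238),.085)
sh('purple rim',(227.5,249),(300.6,252),.085)
sh('teal rim',(260.2,255.5),(330,232),.085)
sh('mat',(360,217),(358.5,166),.005)
sh('bowl',(144,231),(211,313),.045)
print(np.linalg.norm(h120-h60),np.linalg.norm(h60-hm60)); d=h60-hm60; print(d, np.degrees(np.arctan2(-d[0],d[1])), 'start',(h60+hm60)/2,(h120+2*hm60)/3+0*h60)
E
```

```text
h120 [0.5808 0.0621 0.06  ] [0.5854 0.0609 0.06  ]
h60 [0.5741 0.002  0.06  ] [0.5787 0.0012 0.06  ]
h-60 [ 0.5606 -0.1167  0.06  ] [ 0.5655 -0.1184  0.06  ]
knob [ 0.5653 -0.0577  0.118 ] [ 0.5714 -0.058   0.118 ]
ball [ 0.4263 -0.0414  0.04  ] [ 0.4324 -0.0446  0.04  ]
glass rim [0.4629 0.0144 0.085 ] [0.4642 0.0169 0.085 ]
blue rim [0.471  0.1088 0.085 ] [0.4748 0.1084 0.085 ]
purple rim [0.3812 0.0783 0.085 ] [0.3849 0.08   0.085 ]
teal rim [ 0.3603 -0.0152  0.085 ] [ 0.3656 -0.0155  0.085 ]
mat [ 0.4636 -0.33    0.005 ] [ 0.4644 -0.327   0.005 ]
bowl [0.4378 0.3293 0.045 ] [0.449  0.3242 0.045 ]
0.06027710475219613 0.11987889159611208
[1.33486491e-02 1.19133380e-01 5.55111512e-17] -6.393207689119397 start [ 0.56972367 -0.05796745  0.06      ] [ 0.56973931 -0.05785595  0.06      ]
```

```bash
cat >> h.py <<'E'
def plan(target,yaw):
    """target TCP world; yaw deg of jaw axis (mod 180). prints shift & turn fractions"""
    s=bot.sense(); M=R.from_quat(s['ee_rot']).as_matrix(); d=M.T@(np.array(target)-s['position'])
    j=M[:,2]; cur=np.degrees(np.arctan2(j[1],j[0])); dy=(yaw-cur+90)%180-90
    # tool x points down => turn about tool x by a changes yaw by -a
    a=dy*np.sign(M[2,0])
    print('t',round(s['time'],2),'pos',s['position'].round(4),'jawyaw',cur.round(1),'q6',s['qpos'][5].round(2),'tilt',M[:,0].round(3))
    print('shift/0.8',(d/0.8).round(4),'turn deg',round(a,1),'frac',round(a/180,4),'alt',round((a-180*np.sign(a))/180,4),'dist',np.linalg.norm(d).round(3))
E
python3 - <<'E'
from h import *
plan([0.464,0.015,0.22],0); print(R.from_quat(bot.sense()['ee_rot']).as_matrix().round(3))
E
```

```text
t 0.15 pos [0.2648 0.5657 0.2297] jawyaw -115.1 q6 -0.26 tilt [-0.001 -0.002 -1.   ]
shift/0.8 [0.0131 0.5174 0.5178] turn deg 64.9 frac 0.3606 alt -0.6394 dist 0.586
[[-0.001  0.906 -0.424]
 [-0.002 -0.424 -0.906]
 [-1.     0.     0.002]]
```

View pics/wrist0.png

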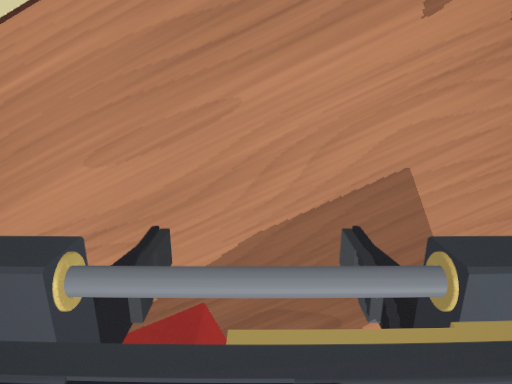

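```bash
python3 -m pendant '[[87,[0,0.03,0.03],0.02],[87,[0,0.07,0.07],0.05],[87,[0,0.11,0.11],0.08],[87,[0,0.15,0.15],0.11],[87,[0,0.19,0.19],0.14],[87,[0,0.23,0.23],0.17],[87,[0,0.26,0.26],0.19],[87,[0,0.28,0.28],0.2]]' 20
python3 - <<'E'
from h import *
plan([0.464,0.015,0.22],0)
E
```

```text
time: 0.95
position: [0.3727, 0.2654, 0.2301]
ee_rot: [-0.685, -0.175, 0.686, -0.176]
contact_force: [0.8, -0.0, 0.4]
opening: 1.0
t 0.95 pos [0.3727 0.2654 0.2301] jawyaw -151.3 q6 -0.47 tilt [-0.001 -0.002 -1.   ]
shift/0.8 [0.0131 0.3293 0.0503] turn deg 28.7 frac 0.1595 alt -0.8405 dist 0.267
```

```bash
python3 -m pendant '[[87,[0,0.04,0.006],0.02],[87,[0.002,0.09,0.014],0.04],[87,[0.004,0.14,0.021],0.065],[87,[0.006,0.19,0.029],0.09],[87,[0.008,0.24,0.037],0.115],[87,[0.01,0.285,0.044],0.14],[87,[0.012,0.315,0.048],0.155],[87,[0.013,0.329,0.05],0.16]]' 20
python3 - <<'E'
from h import *
plan([0.464,0.015,0.22],0)
save('wrist','w1')
E
```

```text
time: 1.75
position: [0.4642, 0.0135, 0.2196]
ee_rot: [-0.706, 0.002, 0.708, 0.001]
contact_force: [0.4, -0.5, -1.1]
opening: 1.005
t 1.75 pos [0.4642 0.0135 0.2196] jawyaw 179.7 q6 -0.39 tilt [-0.002 -0.002 -1.   ]
shift/0.8 [-0.0005 -0.0018  0.0002] turn deg -0.3 frac -0.0016 alt 0.9984 dist 0.002
```

View pics/w1.png

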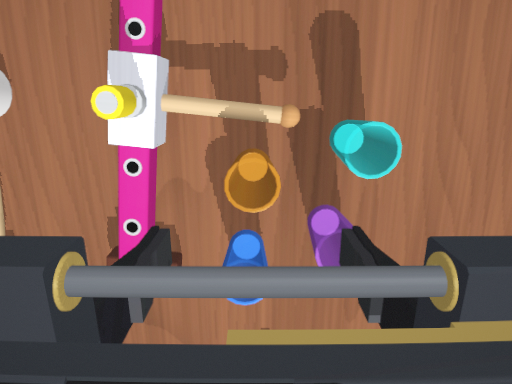

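```bash
python3 - <<'E'
from h import *
d=load('w1')
print('rim',atz(d,[(252.5,183)],.085),'hole60',atz(d,[(132,167)],.06),'h120',atz(d,[(132,228)],.06),'h-60',atz(d,[(134,28)],.06),'knob',atz(d,[(107,102)],.118),'ball',atz(d,[(291,116)],.04))
print(proj(d,[[.464,.015,.085],[.464,.015,.0],[.57,-.058,.118]]), bot.sense()['qpos'])
E
```

```text
rim [[0.46558943 0.01330811 0.085     ]] hole60 [[0.5784336  0.00352777 0.06      ]] h120 [[0.58483995 0.06472268 0.06      ]] h-60 [[ 0.56521669 -0.11677102  0.06      ]] knob [[ 0.57096979 -0.05700194  0.118     ]] ball [[ 0.4286551  -0.04081417  0.04      ]]
[[254.34181181 184.87040263]
 [254.3306694  165.21464175]
 [108.15635448 100.57294706]] [ 0.38090174  0.11955907 -0.38445632  0.0016806  -1.06953635 -0.38658037]
```

```bash
python3 -m pendant '[[87,[0.02,-0.001,0],0],[87,[0.055,-0.001,0],0],[87,[0.09,-0.001,0],0],[87,[0.125,-0.001,0],0],[87,[0.16,-0.001,0],0],[87,[0.19,-0.001,0],0],[87,[0.205,-0.001,0],0],[87,[0.21,-0.001,0],0]]' 20
python3 - <<'E'
from h import *
plan([0.465,0.014,0.052],0)
save('wrist','w2');save('side','s2')
E
```

```text
time: 2.6
position: [0.463, 0.0142, 0.0502]
ee_rot: [-0.705, 0.002, 0.709, -0.0]
contact_force: [0.4, 1.6, -0.1]
opening: 0.996
t 2.6 pos [0.463  0.0142 0.0502] jawyaw 179.8 q6 -0.39 tilt [-0.005 -0.003 -1.   ]
shift/0.8 [-0.0023  0.0003 -0.0025] turn deg -0.2 frac -0.0011 alt 0.9989 dist 0.003
```

View pics/w2.png

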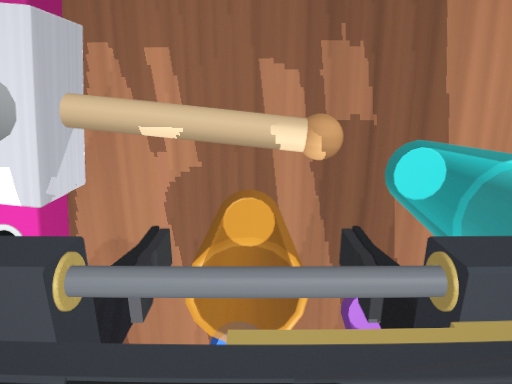

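View pics/s2.png

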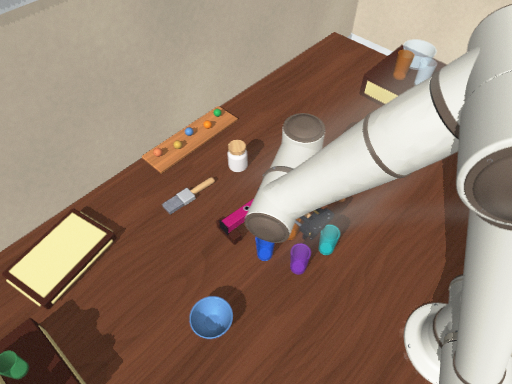

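The amber rim, centred about (248,285), lies midway between the pads, at x 150 and 360. Nothing else is between them, so I'm closing.

```bash
python3 -m pendant '[[70,[0,0,0],0],[60,[0,0,0],0],[50,[0,0,0],0],[42,[0,0,0],0],[40,[0,0,0],0],[40,[0,0,0],0],[40,[0,0,0],0],[40,[0,0,0],0]]' 20
```

```text
time: 3.5
position: [0.4644, 0.0144, 0.0515]
ee_rot: [-0.706, 0.002, 0.708, 0.0]
contact_force: [1.4, -0.0, 1.7]
opening: 0.557
```

```bash
python3 -m pendant '[[40,[-0.01,0,0],0],[40,[-0.025,0,0],0],[40,[-0.045,0,0],0],[40,[-0.07,0,0],0],[40,[-0.095,0,0],0],[40,[-0.115,0,0],0],[40,[-0.125,0,0],0],[40,[-0.125,0,0],0]]' 20
python3 - <<'E'
from h import *
print(bot.sense()['opening'])
plan([0.464,-0.327,0.152],0)
save('wrist','w3')
E
```

```text
time: 4.3
position: [0.4648, 0.0148, 0.1525]
ee_rot: [0.707, -0.002, -0.707, -0.001]
contact_force: [1.2, -0.1, -1.5]
opening: 0.559
0.5585687482977688
t 4.3 pos [0.4648 0.0148 0.1525] jawyaw 179.8 q6 -0.39 tilt [ 0.    -0.002 -1.   ]
shift/0.8 [ 0.0013  0.4272 -0.0005] turn deg -0.2 frac -0.0011 alt 0.9989 dist 0.342
```

View pics/w3.png

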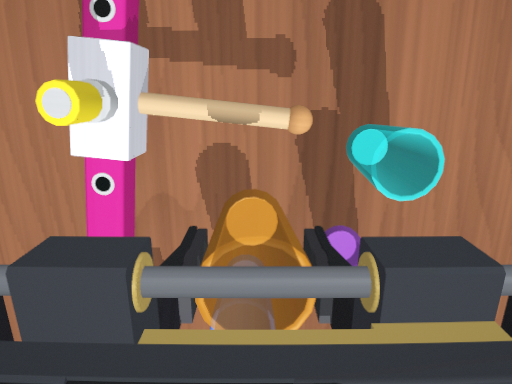

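The glass is held upright between the pads, rim around (255,285). Carrying it to the mat.

```bash
python3 -m pendant '[[40,[0,0.01,0],0],[40,[0,0.03,0],0],[40,[0,0.065,0],0],[40,[0,0.1,0],0],[40,[0,0.135,0],0],[40,[0,0.17,0],0],[40,[0,0.2,0],0],[40,[0,0.22,0],0]]' 20
python3 -m pendant '[[40,[0,0.015,0],0],[40,[0,0.04,0],0],[40,[0,0.075,0],0],[40,[0,0.11,0],0],[40,[0,0.145,0],0],[40,[0,0.175,0],0],[40,[0,0.197,0],0],[40,[0,0.207,0],0]]' 20
python3 - <<'E'
from h import *
plan([0.464,-0.327,0.152],0)
d=save('wrist','w4'); print(proj(d,[[.464,-.328,.005]]))
E
```

```text
time: 5.15
position: [0.4623, -0.1632, 0.1506]
ee_rot: [-0.705, 0.003, 0.709, 0.001]
contact_force: [-0.0, 0.2, -1.3]
opening: 0.561
time: 5.95
position: [0.4607, -0.3301, 0.1497]
ee_rot: [-0.705, 0.003, 0.71, 0.002]
contact_force: [0.7, 0.9, -1.5]
opening: 0.56
t 5.95 pos [ 0.4607 -0.3301  0.1497] jawyaw 179.6 q6 0.32 tilt [-0.007 -0.001 -1.   ]
shift/0.8 [-0.0029 -0.0039 -0.0041] turn deg -0.4 frac -0.0023 alt 0.9977 dist 0.005
[[249.57654662 182.60240296]]
```

View pics/w4.png

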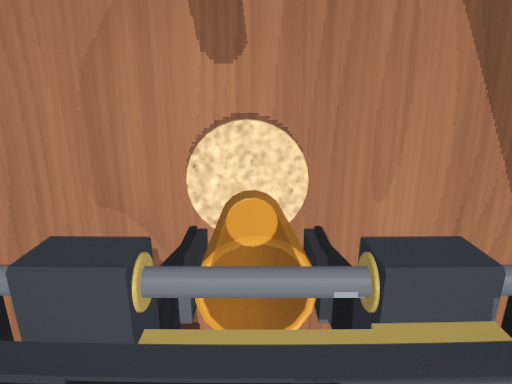

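The mat at (248,179) agrees with the predicted (250,183). Lowering the glass.

```bash
python3 -m pendant '[[40,[0.01,-0.001,-0.002],0],[40,[0.025,-0.001,-0.003],0],[40,[0.045,-0.001,-0.004],0],[40,[0.065,-0.001,-0.004],0],[40,[0.085,-0.001,-0.004],0],[40,[0.1,-0.001,-0.004],0],[40,[0.108,-0.001,-0.004],0],[40,[0.112,-0.001,-0.004],0]]' 20
python3 - <<'E'
from h import *
plan([0.464,-0.328,0.0565],0)
d=save('wrist','w5')
E
```

```text
time: 6.8
position: [0.4632, -0.3293, 0.0593]
ee_rot: [-0.704, 0.003, 0.71, 0.002]
contact_force: [-0.4, -0.3, -1.2]
opening: 0.563
t 6.8 pos [ 0.4632 -0.3293  0.0593] jawyaw 179.6 q6 0.32 tilt [-0.008 -0.001 -1.   ]
shift/0.8 [ 0.0035 -0.0016 -0.001 ] turn deg -0.4 frac -0.0021 alt 0.9979 dist 0.003
```

View pics/w5.png

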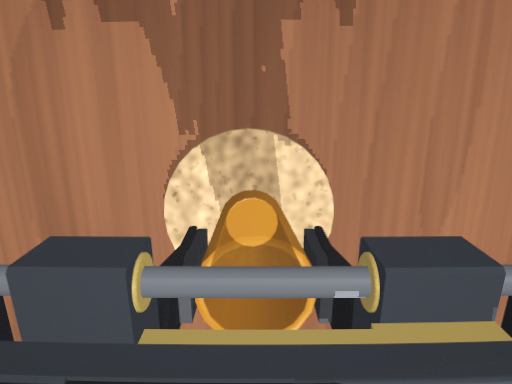

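```bash
python3 -m pendant '[[40,[0.001,0,0],0],[40,[0.002,0,0],0],[40,[0.003,0,0],0],[40,[0.0035,0,0],0],[40,[0.004,0,0],0],[40,[0.0045,0,0],0],[40,[0.0045,0,0],0],[40,[0.0045,0,0],0]]' 20
python3 - <<'E'
from h import *
d=load('w5'); print(atz(d,[(249,211)],.005))
E
```

```text
time: 7.65
position: [0.4636, -0.3296, 0.0564]
ee_rot: [-0.705, 0.003, 0.71, 0.002]
contact_force: [-1.3, 0.7, 4.5]
opening: 0.562
[[ 0.466084   -0.33167495  0.005     ]]
```

Contact shows as +4.5 N, up from about -1.2. Releasing slowly.

```bash
python3 -m pendant '[[50,[0,0,0],0],[53,[0,0,0],0],[57,[0,0,0],0],[62,[0,0,0],0],[68,[0,0,0],0],[74,[0,0,0],0],[80,[0,0,0],0],[80,[0,0,0],0]]' 20
python3 - <<'E'
from h import *
d=save('wrist','w6')
E
```

```text
time: 8.45
position: [0.4635, -0.3296, 0.0564]
ee_rot: [-0.705, 0.003, 0.71, 0.002]
contact_force: [-0.8, 0.0, 0.1]
opening: 0.896
```

View pics/w6.png

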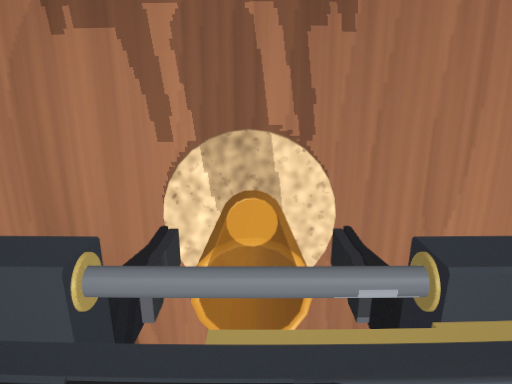

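The pads are clear of the glass on both sides and it stands on the mat. Rising, then checking from outside.

```bash
python3 -m pendant '[[85,[-0.01,0,0],0],[85,[-0.03,0,0],0],[85,[-0.06,0,0],0],[85,[-0.09,0,0],0],[85,[-0.12,0,0],0],[85,[-0.15,0,0],0],[85,[-0.18,0,0],0],[85,[-0.19,0,0],0]]' 20
python3 - <<'E'
from h import *
plan([0.57,-0.058,0.21],83.6)
d=save('side','s7');save('wrist','w7')
a=cv2.resize(d['pixels'][90:260,230:430],None,fx=3,fy=3,interpolation=cv2.INTER_CUBIC);cv2.imwrite('pics/s7c.png',a)
E
```

```text
time: 9.3
position: [0.4659, -0.33, 0.2119]
ee_rot: [-0.707, 0.004, 0.708, 0.001]
contact_force: [-0.3, -0.4, 0.4]
opening: 0.978
t 9.3 pos [ 0.4659 -0.33    0.2119] jawyaw 179.7 q6 0.32 tilt [-0.002 -0.005 -1.   ]
shift/0.8 [ 0.0007 -0.3408 -0.1281] turn deg -83.9 frac -0.4664 alt 0.5336 dist 0.291
```

View pics/s7c.png

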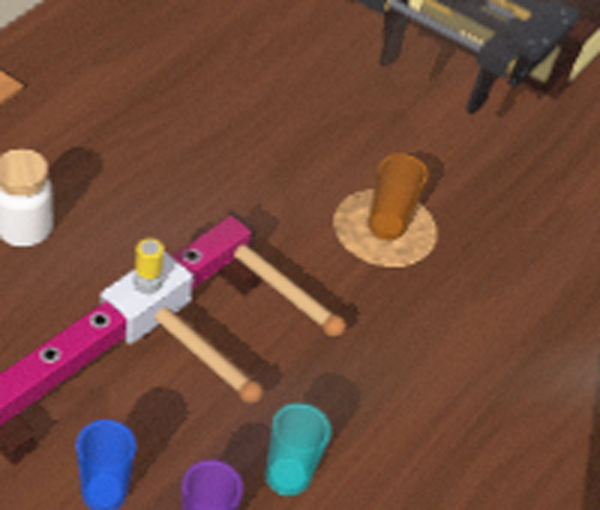

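View pics/w7.png

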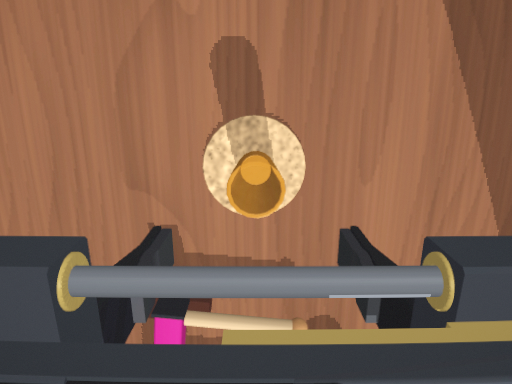

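The amber glass is upright on the mat: foot (256,170) and mat centre (254,165) in the wrist view. Next to the knob, turning the jaws along the rail.

```bash
python3 -m pendant '[[85,[0,-0.02,-0.007],-0.03],[85,[0,-0.05,-0.019],-0.07],[85,[0,-0.085,-0.032],-0.115],[85,[0,-0.12,-0.045],-0.16],[85,[0,-0.155,-0.058],-0.205],[85,[0,-0.185,-0.07],-0.245],[85,[0,-0.205,-0.077],-0.275],[85,[0,-0.215,-0.08],-0.29]]' 20
python3 - <<'E'
from h import *
plan([0.57,-0.058,0.21],83.6)
E
```

```text
time: 10.2
position: [0.5299, -0.1563, 0.2072]
ee_rot: [-0.633, -0.311, 0.638, -0.31]
contact_force: [0.2, -0.1, -0.6]
opening: 0.974
t 10.2 pos [ 0.5299 -0.1563  0.2072] jawyaw -127.9 q6 0.9 tilt [-0.007 -0.002 -1.   ]
shift/0.8 [-0.0041 -0.036  -0.1277] turn deg -31.5 frac -0.1751 alt 0.8249 dist 0.106
```

```bash
python3 -m pendant '[[85,[0,-0.004,-0.014],-0.02],[85,[-0.001,-0.01,-0.035],-0.045],[85,[-0.002,-0.016,-0.06],-0.075],[85,[-0.003,-0.024,-0.085],-0.11],[85,[-0.004,-0.03,-0.105],-0.14],[85,[-0.004,-0.034,-0.12],-0.16],[85,[-0.004,-0.036,-0.127],-0.173],[85,[-0.004,-0.036,-0.128],-0.175]]' 20
python3 - <<'E'
from h import *
plan([0.57,-0.058,0.21],83.6)
d=save('wrist','w8'); print(proj(d,[[.57,-.058,.118],[.578,.002,.06],[.57,-.058,.08]]))
E
```

```text
time: 11.0
position: [0.5695, -0.0571, 0.2081]
ee_rot: [-0.524, -0.473, 0.53, -0.47]
contact_force: [-0.9, -0.6, 0.4]
opening: 0.979
t 11.0 pos [ 0.5695 -0.0571  0.2081] jawyaw -96.4 q6 1.28 tilt [-0.011 -0.002 -1.   ]
shift/0.8 [-0.0024  0.0008  0.001 ] turn deg 0.0 frac 0.0002 alt -0.9998 dist 0.002
[[255.49890401 194.726051  ]
 [188.25065572 174.46983137]
 [255.29542114 181.45547656]]
```

View pics/w8.png

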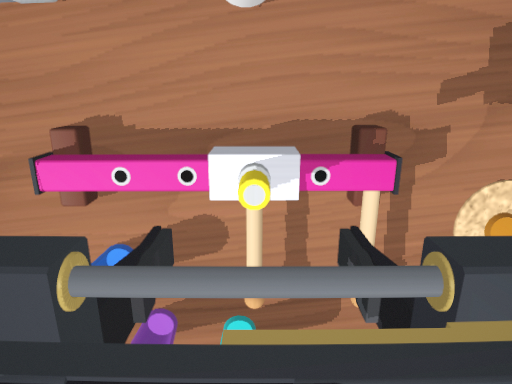

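Knob top is at (255,194), matching the prediction of (255,195). The next hole is at (187,176), the rail lies horizontal, and the jaws straddle the knob. Descending.

```bash
python3 -m pendant '[[85,[0.01,0.001,0.001],0],[85,[0.03,0.002,0.001],0],[85,[0.055,0.002,0.001],0],[85,[0.08,0.002,0.001],0],[85,[0.105,0.002,0.001],0],[85,[0.125,0.002,0.001],0],[85,[0.134,0.002,0.001],0],[85,[0.138,0.002,0.001],0]]' 20
python3 - <<'E'
from h import *
plan([0.57,-0.058,0.097],83.6)
d=save('wrist','w9')
E
```

```text
time: 11.85
position: [0.5691, -0.0592, 0.0966]
ee_rot: [-0.523, -0.473, 0.531, -0.469]
contact_force: [-0.4, 0.2, 0.3]
opening: 0.974
t 11.85 pos [ 0.5691 -0.0592  0.0966] jawyaw -96.5 q6 1.28 tilt [-0.013 -0.003 -1.   ]
shift/0.8 [-0.0005  0.001  -0.0016] turn deg -0.1 frac -0.0004 alt 0.9996 dist 0.002
```

View pics/w9.png

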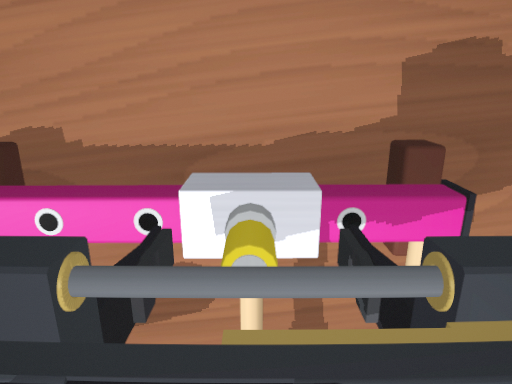

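```bash
python3 - <<'E'
from h import *
d=load('w9'); print(atz(d,[(249,262)],.118), atz(load('w8'),[(254.5,194)],.118))
for u in [(49,221),(148,221),(352,220)]: print(atz(d,[u],.06))
E
python3 -m pendant '[[80,[0,0.001,-0.001],0],[75,[0,0.001,-0.002],0],[70,[0,0.001,-0.002],0],[65,[0,0.001,-0.002],0],[60,[0,0.001,-0.002],0],[55,[0,0.001,-0.002],0],[50,[0,0.001,-0.002],0],[50,[0,0.001,-0.002],0]]' 20
python3 - <<'E'
from h import *
plan([0.57,-0.058,0.097],83.6)
d=save('wrist','w10')
E
```

```text
[[ 0.57420682 -0.05725727  0.118     ]] [[ 0.57064478 -0.05732596  0.118     ]]
[[0.58383989 0.06383094 0.06      ]]
[[0.57710143 0.00383315 0.06      ]]
[[ 0.56371308 -0.11719204  0.06      ]]
time: 12.7
position: [0.5703, -0.0576, 0.0969]
ee_rot: [-0.524, -0.473, 0.531, -0.469]
contact_force: [-0.1, 1.0, 0.0]
opening: 0.591
t 12.7 pos [ 0.5703 -0.0576  0.0969] jawyaw -96.4 q6 1.28 tilt [-0.012 -0.003 -1.   ]
shift/0.8 [-0.0001 -0.0004  0.0006] turn deg -0.0 frac -0.0003 alt 0.9997 dist 0.001
```

View pics/w10.png

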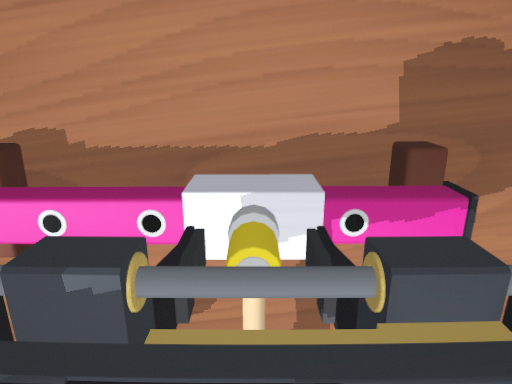

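The knob, x about 254, is now centred between the pads at 193 and 320. Closing on it.

```bash
python3 -m pendant '[[40,[0,0,0],0],[32,[0,0,0],0],[26,[0,0,0],0],[20,[0,0,0],0],[15,[0,0,0],0],[15,[0,0,0],0],[15,[0,0,0],0],[15,[0,0,0],0]]' 40
python3 - <<'E'
from h import *
plan([0.57,-0.058,0.109],83.6);print(bot.sense()['contact_force'])
E
```

```text
time: 13.55
position: [0.5704, -0.0575, 0.0969]
ee_rot: [-0.524, -0.473, 0.531, -0.469]
contact_force: [0.3, 1.0, -0.3]
opening: 0.272
t 13.55 pos [ 0.5704 -0.0575  0.0969] jawyaw -96.5 q6 1.28 tilt [-0.012 -0.002 -1.   ]
shift/0.8 [-0.0151 -0.0005  0.0008] turn deg -0.1 frac -0.0003 alt 0.9997 dist 0.012
[ 0.30457275  1.04310222 -0.2784864 ]
```

```bash
python3 -m pendant '[[15,[-0.003,0,0],0],[15,[-0.006,0,0],0],[15,[-0.009,0,0],0],[15,[-0.012,0,0],0],[15,[-0.015,0,0],0],[15,[-0.016,0,0],0],[15,[-0.016,0,0],0],[15,[-0.016,0,0],0]]' 40
python3 - <<'E'
from h import *
plan([0.57,-0.058,0.109],83.6);print(bot.sense()['contact_force'],bot.sense()['opening'])
d=save('wrist','w11')
E
```

```text
time: 14.35
position: [0.5703, -0.0574, 0.1095]
ee_rot: [-0.524, -0.473, 0.531, -0.469]
contact_force: [1.1, 1.0, -6.3]
opening: 0.278
t 14.35 pos [ 0.5703 -0.0574  0.1095] jawyaw -96.5 q6 1.28 tilt [-0.012 -0.002 -1.   ]
shift/0.8 [ 0.0006 -0.0002  0.0007] turn deg -0.1 frac -0.0003 alt 0.9997 dist 0.001
[ 1.09146914  1.02292952 -6.31159688] 0.27819813533890586
```

View pics/w11.png

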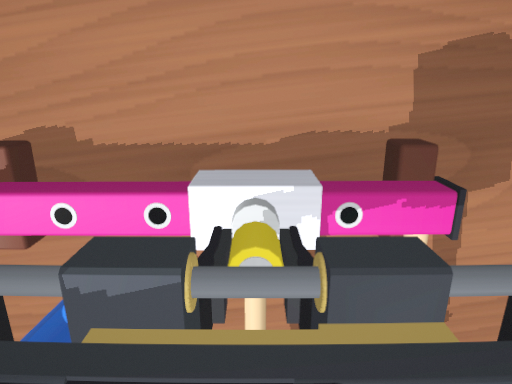

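The pull of -6.3 N at 12.6 mm lift matches the spring at 12.6 mm, about 6.8 N, so the pin is out. The knob has visibly risen in the wrist view, around (256,250). Sliding along the rail.

```bash
python3 -m pendant '[[15,[0,0,-0.006],0],[15,[0,0,-0.016],0],[15,[0,0,-0.028],0],[15,[0,0,-0.04],0],[15,[0,0,-0.052],0],[15,[0,0,-0.063],0],[15,[0,0,-0.072],0],[15,[0,0,-0.075],0]]' 40
python3 - <<'E'
from h import *
s=bot.sense();plan([0.57+.0067,-0.0575+.0596,0.109],83.6);print(s['contact_force'],s['opening'])
p=s['position']-np.array([.5703,-.0574,.1095]); print('along',p@[.1113,.9938,0],'across',p@[.9938,-.1113,0])
d=save('wrist','w12')
E
```

```text
time: 15.2
position: [0.577, 0.0032, 0.1092]
ee_rot: [-0.523, -0.474, 0.531, -0.469]
contact_force: [1.7, -2.6, -6.0]
opening: 0.272
t 15.2 pos [0.577  0.0032 0.1092] jawyaw -96.4 q6 1.17 tilt [-0.013 -0.002 -1.   ]
shift/0.8 [ 0.0003 -0.0002  0.0014] turn deg -0.0 frac -0.0 alt 1.0 dist 0.001
[ 1.66889759 -2.61486041 -5.97002507] 0.2723174204563224
along 0.06096800848926124 across -7.682004050565973e-05
```

View pics/w12.png

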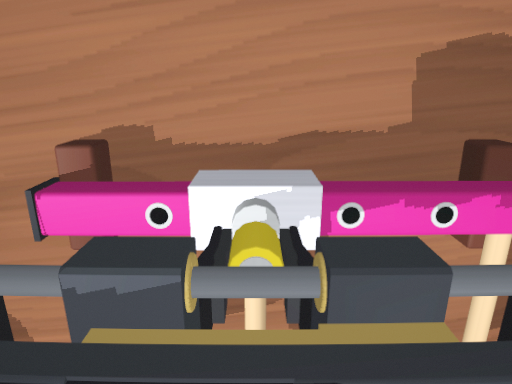

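The section is centred between holes (158,215) and (351,215). Those stood at (157,215) and (349,215) at the start hole, so it is over the next hole but about 0.5–1 mm far. Trimming that and lowering.

```bash
python3 -m pendant '[[15,[0,0,0.001],0],[15,[0,0,0.001],0],[15,[0.003,0,0.001],0],[15,[0.006,0,0.001],0],[15,[0.009,0,0.001],0],[15,[0.012,0,0.001],0],[15,[0.015,0,0.001],0],[15,[0.016,0,0.001],0]]' 40
python3 - <<'E'
from h import *
s=bot.sense();plan([0.57+.0067,-0.0575+.0596,0.097],83.6);print(s['contact_force'],s['opening'])
p=s['position']-np.array([.5703,-.0574,.0969]); print('along',p@[.1113,.9938,0],'across',p@[.9938,-.1113,0],'dz',p[2])
d=save('wrist','w13')
E
```

```text
time: 16.05
position: [0.577, 0.0024, 0.0969]
ee_rot: [-0.523, -0.474, 0.531, -0.469]
contact_force: [-0.7, 2.6, -0.8]
opening: 0.273
t 16.05 pos [0.577  0.0024 0.0969] jawyaw -96.4 q6 1.18 tilt [-0.012 -0.002 -1.   ]
shift/0.8 [-0.0002 -0.0004  0.0004] turn deg 0.0 frac 0.0 alt -1.0 dist 0.0
[-0.72625844  2.61731264 -0.79618418] 0.2733552452887037
along 0.06017215738578785 across 5.026972770906814e-05 dz -4.975434233277232e-05
```

View pics/w13.png

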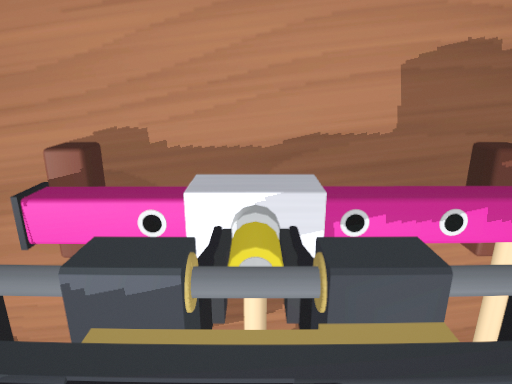

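```bash
python3 -m pendant '[[15,[0.0005,0,0],0],[15,[0.001,0,0],0],[15,[0.0015,0,0],0],[15,[0.002,0,0],0],[15,[0.002,0,0],0],[15,[0.002,0,0],0],[15,[0.002,0,0],0],[15,[0.002,0,0],0]]' 40
python3 - <<'E'
from h import *
s=bot.sense();print(s['contact_force'],s['opening'],s['time'])
p=s['position']-np.array([.5703,-.0574,.0969]); print('along',p@[.1113,.9938,0],'across',p@[.9938,-.1113,0],'dz',p[2])
d=save('top','t14'); e=save('side','s14')
a=cv2.resize(d['pixels'][90:275,195:395],None,fx=3,fy=3,interpolation=cv2.INTER_CUBIC);cv2.imwrite('pics/t14c.png',a)
a=cv2.resize(e['pixels'][90:290,230:430],None,fx=3,fy=3,interpolation=cv2.INTER_CUBIC);cv2.imwrite('pics/s14c.png',a)
E
```

```text
time: 16.9
position: [0.5772, 0.0024, 0.0968]
ee_rot: [-0.524, -0.473, 0.53, -0.469]
contact_force: [-4.4, 2.5, 5.8]
opening: 0.276
[-4.37639871  2.50087745  5.77726075] 0.27624526115147047 16.9
along 0.06015959343333627 across 0.00016418670514568485 dz -0.00010926890982665416
```

View pics/t14c.png

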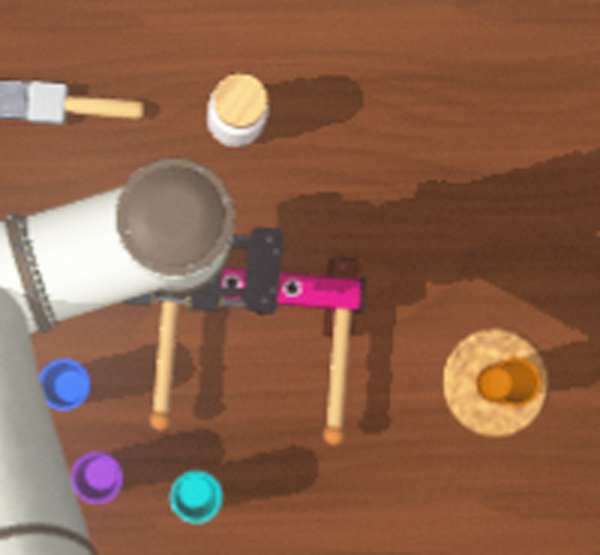

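View pics/s14c.png

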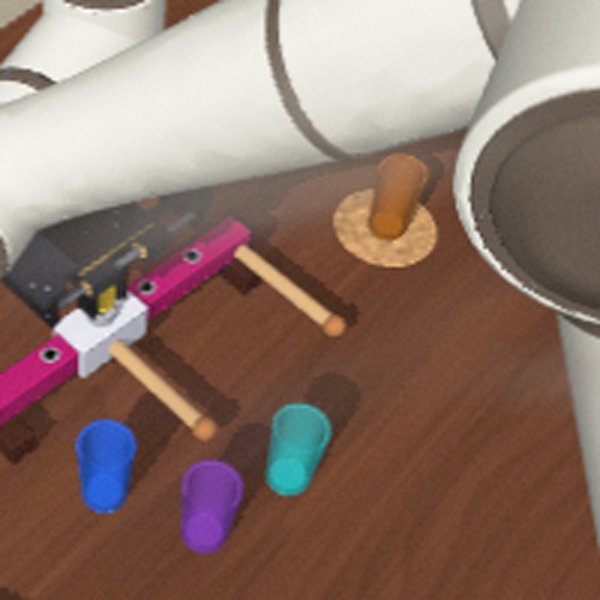

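Pressing 1.6 mm further moved it 0.1 mm and the force rose from -0.8 to +5.8 N, so the pin has bottomed. The height equals that at the start hole. The glass stands on the mat in both views. One check of the slide by the rung ball, then a small lateral probe to show the pin is locked.

```bash
python3 - <<'E'
from h import *
b=atz(load('t14'),[(195+160/3,90+422/3)],.04)[0]-atz(load('top0'),[(268,232)],.04)[0]
c=atz(load('s14'),[(230+204.5/3,90+428/3)],.04)[0]-atz(load('s7'),[(230+250.5/3,90+391/3)],.04)[0]
for v in(b,c): print(v.round(4), v@[.1113,.9938,0])
E
python3 -m pendant '[[15,[0,0,-0.001],0],[15,[0,0,-0.003],0],[15,[0,0,-0.005],0],[15,[0,0,-0.005],0],[15,[0,0,-0.003],0],[15,[0,0,0],0],[15,[0,0,0],0],[15,[0,0,0],0]]' 40
python3 - <<'E'
from h import *
s=bot.sense();print(s['contact_force'],s['opening'],s['time'])
p=s['position']-np.array([.5703,-.0574,.0969]); print('along',p@[.1113,.9938,0],'across',p@[.9938,-.1113,0],'dz',p[2])
E
```

```text
[0.0055 0.0587 0.    ] 0.05889962505575486
[0.0062 0.0592 0.    ] 0.05953297927819387
time: 17.8
position: [0.5772, 0.0027, 0.0968]
ee_rot: [-0.524, -0.473, 0.53, -0.469]
contact_force: [-2.5, 1.7, 2.1]
opening: 0.272
[-2.50691348  1.67772715  2.08334643] 0.27223063634328404 17.8
along 0.060478294622050156 across 0.00012792940725151662 dz -5.296331473650384e-05
```

The rung ball moved 59–59.5 mm in both views. A last small press, then handing in.

```bash
python3 -m pendant '[[15,[0.0005,0,0],0],[15,[0.001,0,0],0],[15,[0.0015,0,0],0],[15,[0.0015,0,0],0],[15,[0.0015,0,0],0],[15,[0.0015,0,0],0],[15,[0.0015,0,0],0],[15,[0.0015,0,0],0]]' 40
python3 - <<'E'
from h import *
s=bot.sense();print(s['contact_force'],s['opening'],s['time'],s['position'])
print(bot.hand_in())
E
```

```text
time: 18.6
position: [0.5772, 0.0027, 0.0968]
ee_rot: [-0.524, -0.473, 0.53, -0.47]
contact_force: [-4.4, 0.9, 7.1]
opening: 0.279
[-4.43491505  0.94541701  7.13571147] 0.27898033698593677 18.6 [0.57724576 0.00273525 0.09676008]
the job is handed in; nothing more can be done
None
```

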